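# Pin the awning anchor plates together

## Robot

A 6-joint arm with a two-finger parallel gripper is mounted at the origin on the work surface. World frame = base frame: x ahead of the robot, y to its left, z up, the work surface at z = 0. Lengths are in m, angles in rad, forces in N, time in s.
With the tool pointing down it reaches from about 0.25 to 0.775 m from the base axis. Payload 4 kg.
Tool frame: the origin (TCP) lies at the very end of the fingers, on their centre line; the grasp point (between the pads) lies 19 mm behind it; z points along the fingers, y is the direction in which the jaws open and shut (so a half turn about z gives the same grasp; the last joint's range is limited). The gripper opens to 94 mm and grips with 3 to 60 N. Pads are 16 mm wide; open, the fingers measure 119 mm over their backs; the gripper's body (75 mm by 177 mm) begins 78 mm behind the grasp point.
Start: joints at [-1.222, 0.087, 1.371, -0, 1.684, -0.103], TCP at [0.24, -0.495, 0.206] pointing down, gripper open.
Joint ranges: [-3.1, 3.1], [-0.76, 2.03], [0.27, 2.55], [-1.08, 4.22], [0.17, 2.65], [-2.57, 2.57]. Speed limits (rad/s): [2.79, 2.79, 3.14, 3.14, 3.14, 3.14].

## Interface

Orientations are given as [roll, pitch, yaw] about the fixed x, y, z axes, in that order (R = Rz(yaw) Ry(pitch) Rx(roll)).
In Python, from bench import robot, snapshot, calibration gives the robot as it stands. The module is installed in compiled form; this text tells all that it offers.
- The arm moves only by the tool servo_tool, never from a script. Its argument "series" is text: rows parted by semicolons, each of 5 numbers parted by spaces: the closure, from -1 (fully open) to 1 (shut), then the shift along the tool's x, y, z in cm, then the turn about the tool's z in rad. A call has 1 to 20 rows; each row is the pose to reach, as a shift and turn from the pose commanded when the call began, along the tool's axes at that moment; what a row does not reach only later rows make up. A row lasts 1/12 s, in which the tool goes at most 41.7 mm and 7.16 degrees, less where a joint would pass 70% of its speed; a pose out of reach is approached as far as the arm can. A call with a gripper value outside its range is refused whole. The fingers move at their own pace and stop on an object; the grip force is fixed at half the most. Time passes only in rows, so rows that repeat a pose let the fingers close. It gives the time, the measured TCP pose, the force and the opening at its end, in the units of the state.
- robot.get_obs(): the state, without advancing time (a new reading comes with each control period).
- snapshot(name): name is "side" or "top"; returns (picture, depth): 400x640x3 uint8, red, green, blue; 400x640 float32, m along the optical axis (not along the pixel's ray), 0 where there is no reading.
- calibration(name): a dict with "fx", "fy", "cx", "cy" (pixels), "rvec" (rotation vector, rad) and "tvec" (3), from world to camera coordinates, as OpenCV has them. Camera axes: x right, y down, z forward; pixel columns grow to the right and rows downward; lengths in m; the calibration is good to about 2 mm. A picture is of the moment at which its call begins. calibration takes no time and is no camera call.
- robot.close_job(): hands the job in, once; it reports no verdict.
The state is a dict: "time": time; "joint_positions": joint angles; "qvel": joint speeds; "joint_torque": joint torques, N m; "tool_pos": TCP position; "ee_rot": TCP orientation; "wrist_force": force on the tool from outside, world axes, zero at the start; "wrist_torque": the same for the moment, N m; "width": finger opening in m.
Only numpy, scipy, OpenCV 4.12 (cv2) and the standard library are available. Lean on these libraries where they do the work, as an engineer would, in place of code of your own. Each camera call takes 0.05 s, during which the arm holds its last target. There are 200 camera calls.

## Task

Gently push the three loose anchor plates on the yellow corner stop square and hard into its corner, feeling for both walls, so that their holes line up with the hole underneath. Then take the pin by its orange grip from the black stand, pass it down through all three plates and the stop until its flange sits on the top plate, and let go. Press gently (no more than 20 N on any plate) and leave the mug, pegs and extractor where they are.

Things in the scene. Friction and masses are not known exactly. Their poses are not given: they have to be found in the camera images.
- base: grey plastic base of the packing block, fixed, 130 x 130 x 25 mm, with a 45 mm square opening through its middle; origin at the centre of its underside on the bench, z up. The yellow corner stop is screwed on top of it: one wall on the base's +x side, one on its +y side, parallel to the base's axes; the -x and -y sides are open
- stop_nominal (a point): where the yellow stop's 12 mm through hole would be, at floor height (37 mm above bench), were the stop centred; axes as the base. The fixed stop is adjustable and really stands up to 12 mm off in x and y (not reported): feel for it. Floor 12 mm thick, ends 26 mm from its hole on the -x, -y sides, so plates overhang. Walls: inner faces 30 mm from the hole, tops 63 mm above bench, 10 mm thick
- plate1_hole (a point): centre (half-way up) of the bottom anchor plate, steel-grey, loose, smooth, 60 x 60 x 10 mm, 100 g, 12 mm hole through its centre; axes along its edges. At first 4 to 14 mm short of the corner in the base's -x and -y, turned up to 0.08 rad; this point 42 mm above bench. Hard against both walls its hole is right over the stop's hole. It marks if a finger presses over 20 N or the pin over 30 N
- plate2_hole (a point): centre (half-way up) of the middle anchor plate, purple, loose, smooth, 60 x 60 x 10 mm, 100 g, 12 mm hole through its centre; axes along its edges. At first 4 to 14 mm short of the corner in the base's -x and -y, turned up to 0.08 rad; this point 52 mm above bench. Hard against both walls its hole is right over the stop's hole. It marks if a finger presses over 20 N or the pin over 30 N
- plate3_hole (a point): centre (half-way up) of the top anchor plate, aluminium, loose, smooth, 60 x 60 x 10 mm, 100 g, 12 mm hole through its centre; axes along its edges. At first 4 to 14 mm short of the corner in the base's -x and -y, turned up to 0.08 rad; this point 62 mm above bench. Hard against both walls its hole is right over the stop's hole. It marks if a finger presses over 20 N or the pin over 30 N
- pin_grip (a point): grip point of the loose upright pin (80 g), on its axis, 26 mm above the underside of its flange, 88 mm above its tip; z along the pin, up. Shank 10 mm thick, 62 mm long, last 8 mm tapered; flange 26 mm wide, 4 mm thick; orange grip 20 mm thick, 36 mm high, ends 14 mm above this point. Stands at first in a fixed black block 60 x 60 x 64 mm (14 mm hole), flange on its top
- pin_tip (a point): the pin's pointed lower end, on its axis; z along the pin, upwards. Fully home, flange on the top plate, it is 5 mm above the bench and 62 mm below the top plate's upper face.
- mug_mid (a point): centre (half-way up) of the blue ceramic mug, 80 mm wide, 90 mm high, handle to its +y; a bystander
- extractor: steel peg extractor lying on the bench, 12 mm thick rod 140 mm long along its y with a 100 mm cross handle and a hook; a bystander; origin on the bench under the rod's middle
- peg1: purple aluminium V-peg lying on the bench along its x, 150 mm long, 20 mm wide, 12 mm high; a bystander; origin under its middle
- peg2: purple aluminium V-peg lying on the bench along its x, 150 mm long, 20 mm wide, 12 mm high; a bystander; origin under its middle
- peg3: purple aluminium V-peg lying on the bench along its x, 150 mm long, 20 mm wide, 12 mm high; a bystander; origin under its middle
- peg4: purple aluminium V-peg lying on the bench along its x, 150 mm long, 20 mm wide, 12 mm high; a bystander; origin under its middle
- peg5: purple aluminium V-peg lying on the bench along its x, 150 mm long, 20 mm wide, 12 mm high; a bystander; origin under its middle
Not all that is in view belongs to the job. Of the things like the part that bears pin_grip, leave any that is green or white; of the rest the smaller one is meant.

How it is judged:
By the outcome, as a careful person would: the job done as asked, in the order asked, and still so for the second after the job is handed in, with the robot touching nothing.
It also fails if it takes over 72 s, if anything falls off the work surface, if the arm or the gripper's body presses on something with over 40 N, if the wrist force passes 120 N, or if a joint passes its speed limit or range.

## Working session

There is one attempt and no reset: what is moved stays moved. The work goes in short steps, Python scripts to look and compute and a tool call to move; the robot and the scene stay as the last step left them, time stands still between calls to the robot, and variables do not carry over. Pictures are saved under pics/ and viewed, about 8 in all and at most 12, crops included, and the job is handed in when it is done.

Besides the shell and the picture viewer there is one more tool, called after "Request:" as name(argument=value, ...) on one line, values as JSON. servo_tool: Moves the arm, as the interface text tells. Its arguments: {"type":"object","properties":{"series":{"type":"string"}},"required":["series"]}

```bash
mkdir -p pics; cat > h.py <<'E'
import numpy as np, cv2
from bench import robot, snapshot, calibration
def cam(n):
    c=calibration(n);K=np.array([[c['fx'],0,c['cx']],[0,c['fy'],c['cy']],[0,0,1.]])
    R=cv2.Rodrigues(np.array(c['rvec'],float))[0];return K,R,np.array(c['tvec'],float).ravel()
def cloud(n,d):
    K,R,t=cam(n);v,u=np.mgrid[:400,:640]
    P=np.stack([(u-K[0,2])/K[0,0]*d,(v-K[1,2])/K[1,1]*d,d],-1)
    W=(P-t)@R; W[d==0]=np.nan; return W
def proj(n,X):
    K,R,t=cam(n);p=(R@np.atleast_2d(X).T).T+t;p=p@K.T;return p[:,:2]/p[:,2:]
def save(name,im,s=1):
    cv2.imwrite('pics/'+name+'.png',cv2.resize(im[...,::-1],None,fx=s,fy=s,interpolation=cv2.INTER_CUBIC))
E
python3 - <<'E'
from h import *
for n in('top','side'):
    p,d=snapshot(n);np.savez(n+'0.npz',p=p,d=d);save(n+'0',p)
    K,R,t=cam(n);print(n,K[0,0],(-R.T@t).round(3),R.round(2).tolist())
print({k:np.round(v,3).tolist() for k,v in robot.get_obs().items()})
E
```

```text
top 447.2710809445381 [0.56  0.088 1.532] [[0.02, -1.0, -0.01], [-1.0, -0.02, -0.04], [0.04, 0.01, -1.0]]
side 395.9317269629108 [ 0.459 -0.825  0.796] [[0.99, -0.17, 0.01], [-0.1, -0.6, -0.79], [0.14, 0.78, -0.61]]
{'time': 0.1, 'joint_positions': [-1.222, 0.088, 1.372, 0.0, 1.684, -0.103], 'qvel': [0.0, -0.001, -0.003, -0.001, -0.002, 0.001], 'joint_torque': [0.002, -34.126, -30.33, 0.072, 0.03, -0.0], 'tool_pos': [0.24, -0.494, 0.204], 'ee_rot': [-3.14, -0.0, 0.452], 'wrist_force': [-0.222, -0.094, 0.189], 'wrist_torque': [0.063, -0.029, 0.025], 'width': 0.094}
```

View pics/top0.png

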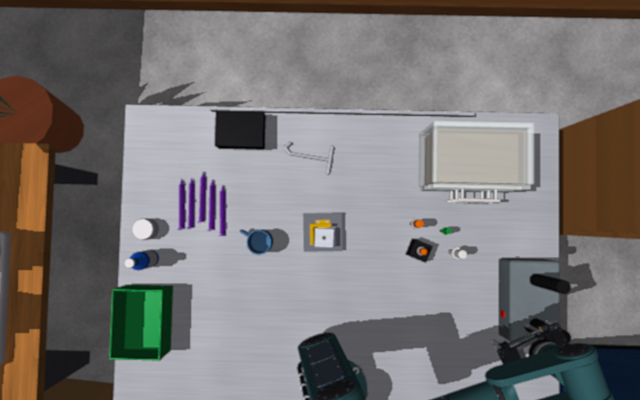

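View pics/side0.png

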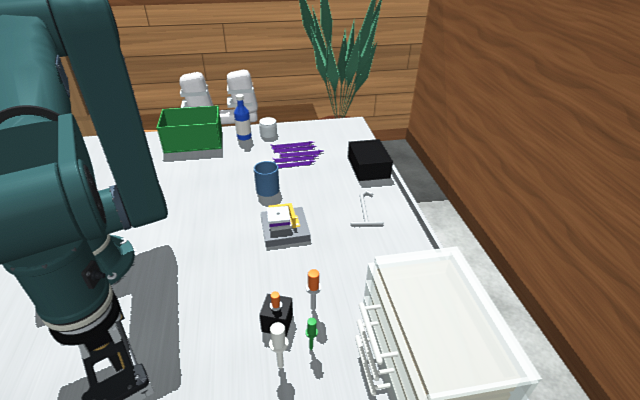

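Top view: stop and plates at (323,232), mug (259,240). Candidates: orange in the black block (422,251), free-standing orange (418,223), green (447,230) and white (460,253). I'll enlarge and measure them.

```bash
python3 - <<'E'
from h import *
T=np.load('top0.npz');S=np.load('side0.npz')
a=cv2.resize(T['p'][200:265,290:360],(400,371),interpolation=cv2.INTER_CUBIC)
b=cv2.resize(T['p'][205:270,400:470],(400,371),interpolation=cv2.INTER_CUBIC)
c=cv2.resize(S['p'][195:255,250:320],(400,229*3//2),interpolation=cv2.INTER_CUBIC)[:229]
c=cv2.resize(S['p'][195:255,250:320],(267,229),interpolation=cv2.INTER_CUBIC)
e=cv2.resize(S['p'][260:380,255:335],(153,229),interpolation=cv2.INTER_CUBIC)
im=np.zeros((600,800,3),np.uint8);im[:371,:400]=a;im[:371,400:]=b;im[371:,:267]=c;im[371:,400:553]=e
save('crop1',im)
W=cloud('top',T['d']);p=T['p'].astype(int)
print('bench z',np.nanmedian(W[280:300,200:280,2]))
hsv=cv2.cvtColor(T['p'],cv2.COLOR_RGB2HSV)
w=W[200:265,290:360]
for nm,lo,hi in(('base',.02,.03),('plate',.06,.075)):
    m=(w[...,2]>lo)&(w[...,2]<hi);print(nm,m.sum(),cv2.minAreaRect(w[m][:,:2].astype(np.float32)),w[m].mean(0))
o=(hsv[...,0]>5)&(hsv[...,0]<16)&(hsv[...,1]>150)&(hsv[...,2]>120)
n,l,st,ce=cv2.connectedComponentsWithStats(o.astype(np.uint8))
for i in range(1,n):
    if 400<ce[i][0]<470 and st[i][4]>5: q=W[l==i];print('orange',ce[i],st[i],np.nanmedian(q,0),np.nanmax(q[:,2]))
w=W[205:270,400:470];m=(w[...,2]>.055)&(w[...,2]<.069);print('block',m.sum(),cv2.minAreaRect(w[m][:,:2].astype(np.float32)))
WS=cloud('side',S['d']);hs=cv2.cvtColor(S['p'],cv2.COLOR_RGB2HSV)
o=(hs[...,0]>5)&(hs[...,0]<16)&(hs[...,1]>150)&(hs[...,2]>120)
n,l,st,ce=cv2.connectedComponentsWithStats(o.astype(np.uint8))
for i in range(1,n):
    if 255<ce[i][0]<335 and ce[i][1]>250 and st[i][4]>5: q=WS[l==i];print('orangeS',ce[i],st[i],np.nanmedian(q,0),np.nanmin(q[:,2]),np.nanmax(q[:,2]))
E
```

```text
bench z 0.0009110677394211246
base 793 ((0.5235553979873657, 0.05961053818464279), (0.12977614998817444, 0.12921695411205292), 2.3192265033721924) [0.52894636 0.05967317 0.02537023]
plate 441 ((0.5141714215278625, 0.06458280980587006), (0.07529732584953308, 0.0753403976559639), 1.3852099180221558) [0.51197215 0.06228431 0.06653439]
orange [418.85714286 223.25      ] [414 220  10   7  56] [ 0.55890421 -0.23965084  0.1330179 ] 0.13908737743104965
orange [423.13888889 251.38888889] [420 249   7   6  36] [ 0.47039645 -0.26150214  0.10353832] 0.11011363892286077
block 300 ((0.5028591752052307, -0.2842887043952942), (0.07173655927181244, 0.14910797774791718), 53.45596694946289)
orangeS [313.34586466 282.46616541] [308 272  11  19 133] [ 0.55795909 -0.25577849  0.1140548 ] 0.08918258893786155 0.1351879133106901
orangeS [275.27536232 301.68115942] [271 296   9  12  69] [ 0.4714185  -0.27429217  0.08968037] 0.07056651091595248 0.1051773265125207
```

View pics/crop1.png

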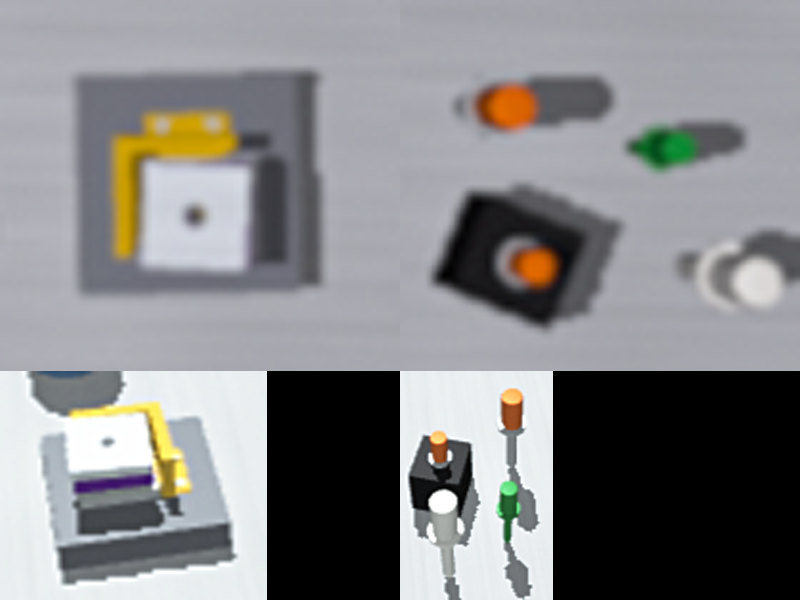

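Confirmed: the orange pin in the black block (422,251) is the smaller orange one and stands in the described stand. The free-standing orange (418,223) is taller and wider. The plates stand short of the +x wall (image up) and the +y wall (image left). Next I'll refine the base yaw and pin position with silhouette fits.

```bash
cat >> h.py <<'E'
from scipy.optimize import minimize
def hullmask(n,X,s=8):
    h=cv2.convexHull(proj(n,X).astype(np.float32));m=np.zeros((400,640),np.float32)
    x,y,w,hh=cv2.boundingRect(h);x-=2;y-=2;w+=4;hh+=4
    b=np.zeros((hh*s,w*s),np.float32);cv2.fillConvexPoly(b,np.round(((h-[x,y]+.5)*s-.5)*16).astype(np.int32),1.,shift=4)
    m[y:y+hh,x:x+w]=b.reshape(hh,s,w,s).mean((1,3));return m
def box(x,y,a,L,z0,z1):
    c=np.array([[1,1],[1,-1],[-1,-1],[-1,1]])*L/2@np.array([[np.cos(a),np.sin(a)],[-np.sin(a),np.cos(a)]])+[x,y]
    return np.vstack([np.c_[c,np.full(4,z)] for z in(z0,z1)])
def cyl(x,y,r,z0,z1):
    t=np.linspace(0,6.28,32);return np.vstack([np.c_[x+r*np.cos(t),y+r*np.sin(t),0*t+z] for z in(z0,z1)])
def orange(p):
    h=cv2.cvtColor(p,cv2.COLOR_RGB2HSV);return ((h[...,0]>=4)&(h[...,0]<17)&(h[...,1]>130)&(h[...,2]>90)).astype(np.float32)
def fit(n,mask,model,x0,step):
    s=np.array(step);f=lambda q:((hullmask(n,model(*(x0+q*s)))-mask)**2).sum()
    r=minimize(f,np.zeros(len(x0)),method='Nelder-Mead',options=dict(initial_simplex=np.vstack([np.zeros(len(x0)),np.eye(len(x0))])));return x0+r.x*s,r.fun,mask.sum()
E
python3 - <<'E'
from h import *
for n in('top','side'):
    D=np.load(n+'0.npz');p=D['p'];W=cloud(n,D['d'])
    near=np.hypot(W[...,0]-.4705,W[...,1]+.265)<.03
    m=orange(p)*near
    print(n,'pin',fit(n,m,lambda x,y:cyl(x,y,.01,.068,.104),np.array([.4705,-.266]),[.003,.003]))
    m=((W[...,2]>.012)&(abs(W[...,0]-.5236)<.085)&(abs(W[...,1]-.0596)<.085)).astype(np.float32)
    print(n,'base',fit(n,m,lambda x,y,a:box(x,y,a,.13,0,.025),np.array([.5236,.0596,.02]),[.004,.004,.05]))
    h=cv2.cvtColor(p,cv2.COLOR_RGB2HSV)
    gx=(abs(W[...,0]-.5236)<.09)&(abs(W[...,1]-.0596)<.09)&(W[...,2]>.055)
    wh=gx&(h[...,1]<40)&(h[...,2]>150); ye=gx&(h[...,1]>120)&(h[...,0]>17)&(h[...,0]<35)
    for nm,k in(('plate3',wh),('yellow',ye)):
        q=W[k];print(nm,k.sum(),np.percentile(q,[2,50,98],axis=0).round(4).tolist())
        if nm=='plate3' and n=='top':
            print(fit(n,k.astype(np.float32),lambda x,y,a:box(x,y,a,.06,.066,.067),np.array([.51,.06,.02]),[.004,.004,.05]))
W=cloud('top',np.load('top0.npz')['d'])
K,R,t=cam('top')
def at(u,v,z):
    d=R.T@np.array([(u-K[0,2])/K[0,0],(v-K[1,2])/K[1,1],1]);c=-R.T@t;return c+d*(z-c[2])/d[2]
for cu,cv in((137,210),(190,157)): print('inner',at(290+cu/5.714-.5,200+cv/5.714-.5,.063))
E
```

```text
top pin (array([ 0.46870038, -0.26604669]), np.float64(6.509521484375), np.float32(42.0))
top base (array([0.52381772, 0.05997589, 0.04576619]), np.float64(17.47509765625), np.float32(1490.0))
plate3 331 [[0.4771, 0.0268, 0.0606], [0.5059, 0.056, 0.0673], [0.5355, 0.0829, 0.074]]
(array([ 0.5061034 ,  0.05516154, -0.01493018]), np.float64(15.864013671875), np.float32(331.0))
yellow 113 [[0.4833, 0.035, 0.0567], [0.5444, 0.0921, 0.064], [0.5522, 0.0996, 0.0684]]
side pin (array([ 0.47145415, -0.26439076]), np.float64(62.046630859375), np.float32(81.0))
side base (array([0.52422302, 0.06945644, 0.03948012]), np.float64(128.6865234375), np.float32(1570.0))
plate3 334 [[0.4776, 0.0202, 0.0593], [0.5063, 0.0471, 0.0671], [0.5355, 0.0821, 0.0699]]
yellow 97 [[0.4879, 0.0265, 0.0556], [0.5448, 0.0761, 0.0634], [0.5531, 0.0965, 0.0661]]
inner [0.50788718 0.08748164 0.063     ]
inner [0.53891128 0.0577685  0.063     ]
```

Request:
servo_tool(series="1 41.8 -40.1 0 0.407;1 41.8 -40.1 0 0.407;1 41.8 -40.1 0 0.407;1 41.8 -40.1 0 0.407;1 41.8 -40.1 0 0.407;1 41.8 -40.1 0 0.407;1 41.8 -40.1 0 0.407;1 41.8 -40.1 0 0.407;1 41.8 -40.1 0 0.407;1 41.8 -40.1 0 0.407;1 41.8 -40.1 0 0.407;1 41.8 -40.1 0 0.407;1 41.8 -40.1 0 0.407;1 41.8 -40.1 0 0.407;1 41.8 -40.1 0 0.407;1 41.8 -40.1 0 0.407;1 41.8 -40.1 8 0.407;1 41.8 -40.1 10 0.407;1 41.8 -40.1 10 0.407;1 41.8 -40.1 10 0.407")

```text
time: 1.77
tool_pos: [0.4366, 0.0468, 0.0999]
ee_rot: [3.142, 0.012, 0.042]
wrist_force: [-0.8, -0.2, -0.6]
width: 0.0004
```

Request:
servo_tool(series="1 0 0 3 0;1 0 0 5 0;1 0 0 6.5 0;1 0 0 7 0;1 0 0 7 0;1 0 0 7 0;1 0 0 7 0;1 0 0 7 0")

```text
time: 2.43
tool_pos: [0.4425, 0.0482, 0.0372]
ee_rot: [3.141, -0.003, 0.045]
wrist_force: [-0.1, 0.8, 0.5]
width: 0.0004
```

Request:
servo_tool(series="1 0.2 0 0.6 0;1 0.4 0 0.6 0;1 0.6 0 0.6 0;1 0.8 0 0.6 0;1 1.0 0 0.6 0;1 1.1 0 0.6 0;1 1.2 0 0.6 0;1 1.3 0 0.6 0;1 1.4 0 0.6 0;1 1.5 0 0.6 0;1 1.6 0 0.6 0;1 1.7 0 0.6 0;1 1.8 0 0.6 0;1 1.9 0 0.6 0;1 2.0 0 0.6 0;1 2.1 0 0.6 0;1 2.2 0 0.6 0;1 2.3 0 0.6 0;1 2.4 0 0.6 0")

```text
time: 4.02
tool_pos: [0.4652, 0.0495, 0.0294]
ee_rot: [3.141, -0.0, 0.045]
wrist_force: [-0.2, -0.7, -0.2]
width: 0.0007
```

Request:
servo_tool(series="1 0.05 0 0 0;1 0.1 0 0 0;1 0.15 0 0 0;1 0.2 0 0 0;1 0.25 0 0 0;1 0.3 0 0 0;1 0.35 0 0 0;1 0.4 0 0 0;1 0.4 0 0 0")

```text
time: 4.77
tool_pos: [0.469, 0.0497, 0.0294]
ee_rot: [3.142, 0.0, 0.045]
wrist_force: [-1.5, -0.4, 0.7]
width: 0.0003
```

Request:
servo_tool(series="1 0.05 0 0 0;1 0.1 0 0 0;1 0.15 0 0 0;1 0.2 0 0 0;1 0.2 0 0 0")

```text
time: 5.18
tool_pos: [0.4712, 0.0498, 0.0294]
ee_rot: [3.142, -0.0, 0.045]
wrist_force: [-0.4, -0.4, 0.5]
width: 0.0004
```

Request:
servo_tool(series="1 0.05 0 0 0;1 0.1 0 0 0;1 0.15 0 0 0;1 0.15 0 0 0")

```text
time: 5.52
tool_pos: [0.4726, 0.0498, 0.0294]
ee_rot: [3.141, 0.0, 0.045]
wrist_force: [-0.4, 0.7, -0.2]
width: 0.0004
```

Request:
servo_tool(series="1 0.05 0 0 0;1 0.1 0 0 0;1 0.15 0 0 0;1 0.15 0 0 0")

```text
time: 5.85
tool_pos: [0.4729, 0.0499, 0.0292]
ee_rot: [3.141, 0.003, 0.045]
wrist_force: [-4.9, -1.4, 3.5]
width: 0.0004
```

```bash
python3 - <<'E'
from h import *
p,d=snapshot('top');s,_=snapshot('side')
a=cv2.resize(p[200:265,290:360],(400,371),interpolation=cv2.INTER_CUBIC)
c=cv2.resize(s[180:260,240:320],(400,371),interpolation=cv2.INTER_CUBIC)
save('push1',np.hstack([a,c]));print(robot.get_obs()['wrist_force'],robot.get_obs()['tool_pos'])
E
```

```text
[-5.89737723  0.23830336  2.76878835] [0.47284989 0.04983614 0.02921558]
```

View pics/push1.png

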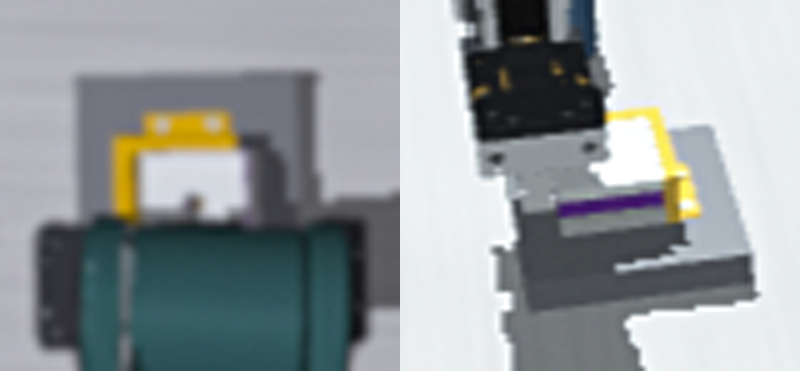

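Firm contact with the +x wall at 5–6 N, with the stack flush against the yellow wall in both views. I'll press slightly more, then go round to the -y side.

Request:
servo_tool(series="1 0.03 0 0 0;1 0.06 0 0 0;1 0.06 0 0 0")

```text
time: 6.2
tool_pos: [0.4728, 0.0499, 0.0291]
ee_rot: [3.142, 0.004, 0.045]
wrist_force: [-6.6, -0.2, 2.3]
width: 0.0002
```

Request:
servo_tool(series="1 -2 0 0 0;1 -3 0 0 0;1 -3 3 0 0;1 -3 6.3 0 -0.12;1 -3 6.3 0 -1.571;1 -3 6.3 0 -1.571;1 -3 6.3 0 -1.571;1 -3 6.3 0 -1.571;1 0 6.3 0 -1.571;1 3 6.3 0 -1.571;1 3.8 6.3 0 -1.571;1 3.8 6.3 0 -1.571;1 3.8 6.3 0 -1.571;1 3.8 6.3 0 -1.571;1 3.8 6.3 0 -1.571;1 3.8 6.3 0 -1.571;1 3.8 6.3 0 -1.571;1 3.8 6.3 0 -1.571;1 3.8 6.3 0 -1.571;1 3.8 6.3 0 -1.571")

```text
time: 7.87
tool_pos: [0.5157, -0.0114, 0.0296]
ee_rot: [3.141, 0.0, 1.614]
wrist_force: [-0.4, 0.1, 0.6]
width: 0.0006
```

Request:
servo_tool(series="1 0.3 0 0 0;1 0.6 0 0 0;1 0.9 0 0 0;1 1.1 0 0 0;1 1.2 0 0 0;1 1.3 0 0 0;1 1.4 0 0 0;1 1.5 0 0 0;1 1.6 0 0 0;1 1.7 0 0 0;1 1.8 0 0 0;1 1.9 0 0 0;1 2.0 0 0 0;1 2.1 0 0 0;1 2.2 0 0 0;1 2.3 0 0 0;1 2.4 0 0 0;1 2.5 0 0 0;1 2.6 0 0 0;1 2.65 0 0 0")

```text
time: 9.53
tool_pos: [0.5143, 0.0152, 0.0295]
ee_rot: [3.142, 0.0, 1.616]
wrist_force: [-0.8, -1.3, -0.4]
width: 0.0004
```

Request:
servo_tool(series="1 0.05 0 0 0;1 0.1 0 0 0;1 0.15 0 0 0;1 0.2 0 0 0;1 0.2 0 0 0")

```text
time: 9.95
tool_pos: [0.5142, 0.0173, 0.0295]
ee_rot: [3.142, -0.0, 1.616]
wrist_force: [0.2, -1.4, -0.4]
width: 0.0004
```

Request:
servo_tool(series="1 0.05 0 0 0;1 0.1 0 0 0;1 0.15 0 0 0;1 0.15 0 0 0")

```text
time: 10.28
tool_pos: [0.5141, 0.0181, 0.0295]
ee_rot: [-3.141, 0.001, 1.616]
wrist_force: [-0.5, -3.1, -0.4]
width: 0.0006
```

Request:
servo_tool(series="1 0.05 0 0 0;1 0.1 0 0 0;1 0.1 0 0 0")

```text
time: 10.53
tool_pos: [0.5141, 0.0182, 0.0295]
ee_rot: [-3.141, 0.003, 1.616]
wrist_force: [-1.0, -6.5, 1.0]
width: 0.0006
```

Request:
servo_tool(series="1 0.05 0 0 0;1 0.05 0 0 0;1 -2 0 0 0;1 -3 0 0 0;1 -3 -3 0 0;1 -3 -5.2 0 0.12;1 -3 -5.2 0 1.571;1 -3 -5.2 0 1.571;1 -3 -5.2 0 1.571;1 -3 -5.2 0 1.571;1 0 -5.2 0 1.571;1 3 -5.2 0 1.571;1 3.7 -5.2 0 1.571;1 3.7 -5.2 0 1.571;1 3.7 -5.2 0 1.571;1 3.7 -5.2 0 1.571;1 3.7 -5.2 0 1.571;1 3.7 -5.2 0 1.571;1 3.7 -5.2 0 1.571;1 3.7 -5.2 0 1.571")

```text
time: 12.2
tool_pos: [0.4604, 0.0547, 0.0295]
ee_rot: [-3.141, -0.0, 0.047]
wrist_force: [-0.1, 0.2, -0.2]
width: 0.0003
```

Request:
servo_tool(series="1 0.2 0 0 0;1 0.4 0 0 0;1 0.6 0 0 0;1 0.7 0 0 0;1 0.8 0 0 0;1 0.9 0 0 0;1 1.0 0 0 0;1 1.05 0 0 0;1 1.05 0 0 0")

```text
time: 12.95
tool_pos: [0.471, 0.0548, 0.0295]
ee_rot: [3.142, -0.0, 0.045]
wrist_force: [-0.3, -0.4, -0.5]
width: 0.0003
```

Request:
servo_tool(series="1 0.05 0 0 0;1 0.1 0 0 0;1 0.15 0 0 0;1 0.2 0 0 0;1 0.2 0 0 0")

```text
time: 13.37
tool_pos: [0.4726, 0.0548, 0.0294]
ee_rot: [3.141, 0.001, 0.045]
wrist_force: [-0.6, 0.2, 0.4]
width: 0.0005
```

Request:
servo_tool(series="1 0.05 0 0 0;1 0.1 0 0 0;1 0.1 0 0 0")

```text
time: 13.62
tool_pos: [0.4727, 0.0548, 0.0291]
ee_rot: [3.142, 0.003, 0.045]
wrist_force: [-4.6, -0.5, 2.7]
width: 0.0003
```

Request:
servo_tool(series="1 0.05 0 0 0;1 0.05 0 0 0;1 -2 0 0 0;1 -3 0 0 0;1 -3 3 0 0;1 -3 5.2 0 -0.12;1 -3 5.2 0 -1.571;1 -3 5.2 0 -1.571;1 -3 5.2 0 -1.571;1 -3 5.2 0 -1.571;1 -3 5.2 0 -1.571;1 -3 5.2 0 -1.571;1 -3 5.2 0 -1.571;1 -1 5.2 0 -1.571;1 2 5.2 0 -1.571;1 3.65 5.2 0 -1.571;1 3.65 5.2 0 -1.571;1 3.65 5.2 0 -1.571;1 3.65 5.2 0 -1.571;1 3.65 5.2 0 -1.571")

```text
time: 15.28
tool_pos: [0.5132, 0.0046, 0.0295]
ee_rot: [3.14, 0.0, 1.614]
wrist_force: [-0.0, -0.4, 0.4]
width: 0.0006
```

Request:
servo_tool(series="1 0.2 0 0 0;1 0.4 0 0 0;1 0.6 0 0 0;1 0.7 0 0 0;1 0.8 0 0 0;1 0.9 0 0 0;1 1.0 0 0 0;1 1.0 0 0 0;1 1.0 0 0 0")

```text
time: 16.03
tool_pos: [0.5123, 0.0146, 0.0295]
ee_rot: [3.142, 0.0, 1.616]
wrist_force: [0.1, 0.2, -0.2]
width: 0.0005
```

Request:
servo_tool(series="1 0.1 0 0 0;1 0.2 0 0 0;1 0.25 0 0 0;1 0.3 0 0 0;1 0.35 0 0 0;1 0.35 0 0 0")

```text
time: 16.53
tool_pos: [0.5121, 0.018, 0.0295]
ee_rot: [3.142, 0.0, 1.616]
wrist_force: [0.1, -0.7, -0.4]
width: 0.0003
```

Request:
servo_tool(series="1 0.05 0 0 0;1 0.1 0 0 0;1 0.1 0 0 0")

```text
time: 16.78
tool_pos: [0.5121, 0.0181, 0.0295]
ee_rot: [-3.142, 0.002, 1.616]
wrist_force: [0.0, -3.0, -0.1]
width: 0.0004
```

Request:
servo_tool(series="1 0.06 0 0 0;1 0.06 0 0 0;1 -2 0 0 0;1 -4 0 -3 0;1 -6 0 -7 0;1 -8 0 -11 0;1 -10 -1 -14 0;1 -14 -2 -17 0;1 -18 -3 -17 0;1 -22 -4 -17 0;1 -26 -5 -17 0;0.2 -28.1 -5.5 -17 0;0.2 -28.1 -5.5 -17 0;0.2 -28.1 -5.5 -17 0;0.2 -28.1 -5.5 -17 0;0.2 -28.1 -5.5 -17 0")

```text
time: 18.12
tool_pos: [0.4703, -0.2626, 0.1995]
ee_rot: [3.141, -0.001, 1.618]
wrist_force: [0.0, 0.1, 0.2]
width: 0.0302
```

```bash
python3 - <<'E'
from h import *
p,d=snapshot('top');s,ds=snapshot('side')
a=cv2.resize(p[210:255,300:350],(400,360),interpolation=cv2.INTER_CUBIC)
c=cv2.resize(s[190:255,250:320],(400,371),interpolation=cv2.INTER_CUBIC)[:360]
save('chk',np.hstack([a,c]))
print(robot.get_obs()['tool_pos'],robot.get_obs()['width'])
W=cloud('top',d);h=cv2.cvtColor(p,cv2.COLOR_RGB2HSV)
wh=(abs(W[...,0]-.51)<.06)&(abs(W[...,1]-.056)<.06)&(W[...,2]>.055)&(h[...,1]<40)&(h[...,2]>150)
print('plate3',fit('top',wh.astype(np.float32),lambda x,y,a:box(x,y,a,.06,.066,.067),np.array([.51,.056,.045]),[.004,.004,.05]))
W0=cloud('top',np.load('top0.npz')['d'])
for nm,(u0,u1,v0,v1) in dict(white=(448,475,240,265),orange=(408,430,214,232),green=(438,456,222,238)).items():
    q=W0[v0:v1,u0:u1].reshape(-1,3);q=q[q[:,2]>.03];print(nm,q[:,2].max(),q.mean(0),q.min(0),q.max(0))
E
```

```text
[ 0.47030336 -0.26262204  0.19961193] 0.03619578784742652
plate3 (array([0.51113376, 0.06153531, 0.02331648]), np.float64(22.0908203125), np.float32(306.0))
white 0.14876344695117064 [ 0.46827021 -0.36620739  0.11648662] [ 0.44999551 -0.3839008   0.03234686] [ 0.48525247 -0.35367353  0.14876345]
orange 0.13908737743104965 [ 0.55897281 -0.23593969  0.11281092] [ 0.5426711  -0.25264222  0.03098115] [ 0.5751098  -0.22475088  0.13908738]
green 0.1063658175734393 [ 0.53745088 -0.33694095  0.08642751] [ 0.52515138 -0.35063198  0.06032931] [ 0.54816427 -0.32832242  0.10636582]
```

View pics/chk.png

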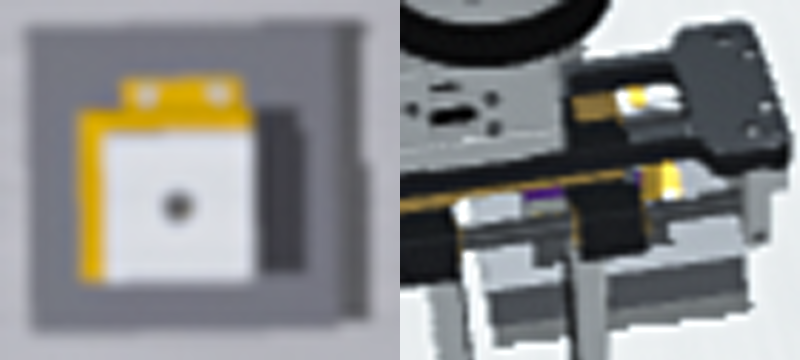

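The plates now look flush and square against both yellow walls, with the holes showing dark at (322,235). Next I'll descend on the pin and centre it by gripping it twice at right angles.

Request:
servo_tool(series="0.2 0 0 3 0;0.2 0 0 6 0;0.2 0 0 9 0;0.2 0 0 11 0;0.2 0 0 12 0;0.2 0 0 12.7 0;0.2 0 0 12.7 0;0.2 0 0 12.7 0;1 0 0 12.7 0;1 0 0 12.7 0;1 0 0 12.7 0;1 0 0 12.7 0;1 0 0 12.7 0;1 0 0 12.7 0")

```text
time: 19.38
tool_pos: [0.4705, -0.2647, 0.0738]
ee_rot: [3.14, 0.002, 1.616]
wrist_force: [-0.6, 0.4, 5.1]
width: 0.0194
```

Request:
servo_tool(series="0.2 0 0 0 0;0.2 0 0 0 0;0.2 0 0 0 0;0.2 0 0 0 0;0.2 0 0 0 0")

```text
time: 19.8
tool_pos: [0.4695, -0.2639, 0.0719]
ee_rot: [-3.141, -0.001, 1.616]
wrist_force: [-0.1, 0.5, -1.3]
width: 0.0378
```

Request:
servo_tool(series="0.2 0 0.1 0 1.571;0.2 0 0.1 0 1.571;0.2 0 0.1 0 1.571;0.2 0 0.1 0 1.571;0.2 0 0.1 0 1.571;0.2 0 0.1 0 1.571;0.2 0 0.1 0 1.571;0.2 0 0.1 0 1.571;0.2 0 0.1 0 1.571;0.2 0 0.1 0 1.571;0.2 0 0.1 0 1.571;0.2 0 0.1 0 1.571;0.2 0 0.1 0 1.571;0.2 0 0.1 0 1.571;0.2 0 0.1 0 1.571;0.2 0 0.1 0 1.571;0.2 0 0.1 0 1.571;0.2 0 0.1 0 1.571")

```text
time: 21.3
tool_pos: [0.4708, -0.2641, 0.0725]
ee_rot: [3.142, 0.0, 0.046]
wrist_force: [-0.7, 0.4, -0.2]
width: 0.0374
```

Request:
servo_tool(series="1 0 0 0 0;1 0 0 0 0;1 0 0 0 0;1 0 0 0 0;1 0 0 0 0;1 0 0 0 0")

```text
time: 21.8
tool_pos: [0.4708, -0.2641, 0.0725]
ee_rot: [3.141, -0.0, 0.045]
wrist_force: [0.4, -0.5, -0.3]
width: 0.0196
```

Request:
servo_tool(series="1 0 0 -1 0;1 0 0 -2 0;1 0 0 -4 0;1 0 0 -7 0;1 0 0 -10 0;1 0 0 -10 0;1 0 0 -10 0;1 0.5 -3 -10 0;1 1 -6 -10 0;1 1.7 -10 -10 0;1 2.4 -14 -10 0;1 3.1 -18 -10 0;1 3.8 -22 -10 0;1 4.4 -26 -10 0;1 5 -29 -10 0;1 5.43 -31.3 -10 0;1 5.43 -31.8 -10 0;1 5.43 -31.8 -10 0;1 5.43 -31.8 -10 0;1 5.43 -31.8 -10 0")

```text
time: 23.47
tool_pos: [0.5104, 0.0547, 0.1719]
ee_rot: [3.141, 0.001, 0.043]
wrist_force: [-0.6, -0.4, -1.1]
width: 0.0194
```

```bash
python3 - <<'E'
from h import *
p,d=snapshot('top');s,ds=snapshot('side');o=robot.get_obs()
print(np.round(o['tool_pos'],4),np.round(o['wrist_force'],2),o['width'],o['ee_rot'])
save('held',s[120:260,200:340],4)
E
```

```text
[0.5107 0.0546 0.1723] [-0.44 -1.   -0.39] 0.01945756545437854 [3.14112852e+00 4.29457031e-04 4.26084574e-02]
```

View pics/held.png

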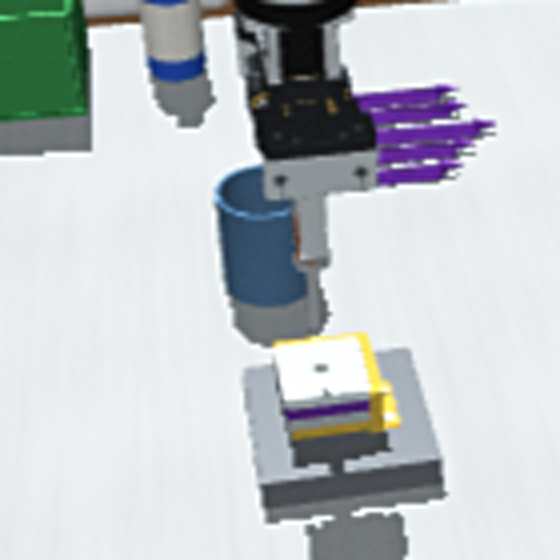

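The pin hangs upright in the grip above the plates, whose hole is at crop (320,368). Correcting y by 1.5 mm and lowering.

Request:
servo_tool(series="1 0 -0.15 0 0;1 0 -0.15 1 0;1 0 -0.15 2 0;1 0 -0.15 3 0;1 0 -0.15 3 0;1 0 -0.15 3 0;1 0 -0.15 3 0")

```text
time: 24.15
tool_pos: [0.5106, 0.0575, 0.1422]
ee_rot: [3.142, 0.0, 0.045]
wrist_force: [0.3, -0.9, -1.3]
width: 0.0194
```

Request:
servo_tool(series="1 0 0 0.1 0;1 0 0 0.2 0;1 0 0 0.3 0;1 0 0 0.4 0;1 0 0 0.5 0;1 0 0 0.6 0;1 0 0 0.7 0;1 0 0 0.8 0;1 0 0 0.8 0")

```text
time: 24.9
tool_pos: [0.5105, 0.0575, 0.1341]
ee_rot: [3.142, 0.001, 0.045]
wrist_force: [0.1, -0.4, -0.4]
width: 0.0196
```

Request:
servo_tool(series="1 0 0.07 0 0;1 0 0.14 0 0;1 0 0.14 0 0;1 0 0.14 0.1 0;1 0 0.14 0.2 0;1 0 0.14 0.3 0;1 0 0.14 0.4 0;1 0 0.14 0.5 0;1 0 0.14 0.6 0;1 0 0.14 0.7 0;1 0 0.14 0.8 0;1 0 0.14 0.8 0")

```text
time: 25.9
tool_pos: [0.5106, 0.0561, 0.1261]
ee_rot: [3.141, 0.0, 0.045]
wrist_force: [0.5, -0.1, -0.8]
width: 0.0195
```

Tip is about 11 mm down in the plate holes with no contact force. Going on.

Request:
servo_tool(series="1 0 0 0.1 0;1 0 0 0.2 0;1 0 0 0.3 0;1 0 0 0.4 0;1 0 0 0.5 0;1 0 0 0.6 0;1 0 0 0.7 0;1 0 0 0.8 0;1 0 0 0.9 0;1 0 0 1.0 0;1 0 0 1.1 0;1 0 0 1.2 0;1 0 0 1.2 0")

```text
time: 26.98
tool_pos: [0.5106, 0.0561, 0.1141]
ee_rot: [3.141, 0.0, 0.045]
wrist_force: [0.1, -0.1, -1.0]
width: 0.0196
```

Request:
servo_tool(series="1 0 0 0.1 0;1 0 0 0.2 0;1 0 0 0.3 0;1 0 0 0.4 0;1 0 0 0.5 0;1 0 0 0.6 0;1 0 0 0.7 0;1 0 0 0.8 0;1 0 0 0.9 0;1 0 0 1.0 0;1 0 0 1.0 0")

```text
time: 27.9
tool_pos: [0.5108, 0.0561, 0.1043]
ee_rot: [3.141, -0.0, 0.045]
wrist_force: [1.7, 1.6, -0.8]
width: 0.0196
```

Request:
servo_tool(series="1 0 0 0.1 0;1 0 0 0.2 0;1 0 0 0.3 0;1 0 0 0.4 0;1 0 0 0.5 0;1 0 0 0.6 0;1 0 0 0.7 0;1 0 0 0.8 0;1 0 0 0.9 0;1 0 0 1.0 0;1 0 0 1.0 0")

```text
time: 28.82
tool_pos: [0.511, 0.0563, 0.0944]
ee_rot: [-3.141, -0.001, 0.045]
wrist_force: [0.8, 1.5, -0.3]
width: 0.0196
```

Request:
servo_tool(series="1 0.02 -0.02 0.1 0;1 0.03 -0.03 0.2 0;1 0.03 -0.03 0.3 0;1 0.03 -0.03 0.4 0;1 0.03 -0.03 0.5 0;1 0.03 -0.03 0.6 0;1 0.03 -0.03 0.7 0;1 0.03 -0.03 0.8 0;1 0.03 -0.03 0.9 0;1 0.03 -0.03 1.0 0;1 0.03 -0.03 1.0 0")

```text
time: 29.73
tool_pos: [0.5111, 0.0564, 0.0842]
ee_rot: [3.141, -0.0, 0.045]
wrist_force: [2.5, 1.5, -0.4]
width: 0.0195
```

Request:
servo_tool(series="1 0 0 0.1 0;1 0 0 0.2 0;1 0 0 0.3 0;1 0 0 0.4 0;1 0 0 0.5 0;1 0 0 0.6 0;1 0 0 0.7 0;1 0 0 0.75 0;1 0 0 0.8 0;1 0 0 0.8 0")

```text
time: 30.57
tool_pos: [0.5112, 0.0564, 0.0764]
ee_rot: [3.142, -0.0, 0.045]
wrist_force: [2.5, 1.4, 0.7]
width: 0.0193
```

Request:
servo_tool(series="1 0 0 0.05 0;1 0 0 0.1 0;1 0 0 0.15 0;1 0 0 0.15 0")

```text
time: 30.9
tool_pos: [0.5113, 0.0565, 0.0755]
ee_rot: [3.142, -0.001, 0.045]
wrist_force: [1.3, 2.0, 4.4]
width: 0.0194
```

Flange seated: 4.4 N upward at TCP z 75.5 mm, as predicted. Letting go and lifting straight up.

Request:
servo_tool(series="1 0 0 0 0;0.2 0 0 -0.05 0;0.2 0 0 -0.05 0;0.2 0 0 -0.05 0;0.2 0 0 -0.05 0;0.2 0 0 -0.05 0;0.2 0 0 -1 0;0.2 0 0 -3 0;0.2 0 0 -6 0;0.2 0 0 -10 0;0.2 0 0 -13 0;0.2 0 4 -13 0;0.2 -3 8 -13 0;0.2 -6 12 -13 0;0.2 -8 16 -13 0;0.2 -10 20 -13 0;0.2 -10 20 -13 0;0.2 -10 20 -13 0;0.2 -10 20 -13 0;0.2 -10 20 -13 0")

```text
time: 32.57
tool_pos: [0.4204, -0.1473, 0.2054]
ee_rot: [-3.141, -0.001, 0.045]
wrist_force: [0.6, 0.8, -0.0]
width: 0.0375
```

```bash
python3 - <<'E'
from h import *
p,d=snapshot('top');s,ds=snapshot('side');o=robot.get_obs()
print(np.round(o['tool_pos'],4),np.round(o['wrist_force'],2),o['width'],o['time'])
a=cv2.resize(p[205:260,290:350],(400,367),interpolation=cv2.INTER_CUBIC)
c=cv2.resize(s[185:255,245:321],(400,367),interpolation=cv2.INTER_CUBIC)
save('final',np.hstack([a,c]))
for n,im,dd in(('top',p,d),('side',s,ds)):
    W=cloud(n,dd);m=orange(im)*(np.hypot(W[...,0]-.511,W[...,1]-.056)<.03)*(W[...,2]>.073)
    q=W[m>0];print(n,len(q),np.nanmedian(q,0),np.nanmax(q[:,2]),fit(n,m.astype(np.float32),lambda x,y,z:cyl(x,y,.01,z-.036,z),np.array([.511,.056,.107]),[.003,.003,.003]))
E
```

```text
[ 0.4207 -0.1467  0.2052] [ 0.63  0.82 -1.05] 0.03760040670373586 32.6667
top 24 [0.51079678 0.06029484 0.10794961] 0.11250362622392052 (array([0.51050111, 0.05913928, 0.10484254]), np.float64(6.52880859375), np.float32(24.0))
side 58 [0.51152922 0.04834033 0.09607903] 0.10859881176808923 (array([0.51129936, 0.05806097, 0.10610413]), np.float64(31.754150390625), np.float32(58.0))
```

View pics/final.png

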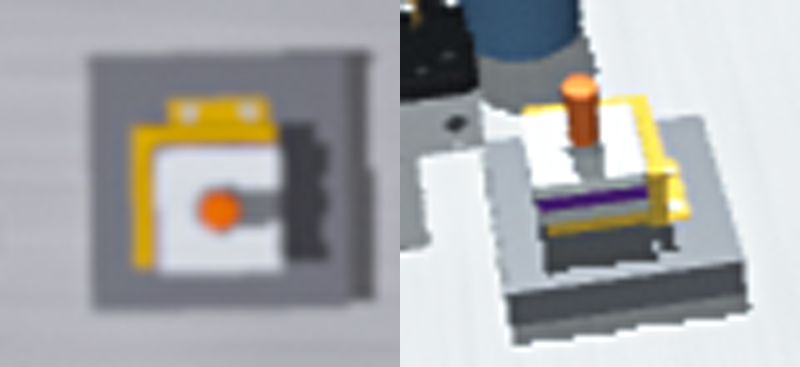

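```bash
python3 -c "
from bench import robot
robot.close_job()"
```

```text
the job is handed in; nothing more can be done
```

The job is done and handed in at about 32.7 s of the 72 s allowed. The pin is through all three plates and the stop, its flange sits on the top plate, and the gripper is clear.

- **Plates:** I pushed the stack twice against each wall with the closed fingers. The highest wrist reading was about 7 N. Two extra presses of about 0.5 mm were not read at their peak, and I estimate they stayed under 10 N. The wall contacts repeated to about 0.2 mm, which put the hole at (0.511, 0.056). The views from above and the side show the plates flush and square against both walls.
- **Pin:** I took the smaller orange pin from the black stand, gripping it twice at right angles to centre it. It went in with 1–3 N of side force and seated at about 4.4 N. The gripper was then at 75.5 mm, which puts the tip at about 5 mm above the bench, as required.
- **Last check:** The final pictures show the pin upright, with its grip top at 105–106 mm against the 107 mm expected.
- **Disagreements:** The camera fits put y at 58–59 mm against 56 mm by touch; the calibration is only good to about 2 mm. The first grip on the pin gave a brief 5 N upward force that I could not explain; it went when I opened the fingers.
- **Bystanders:** I never went near the mug, pegs or extractor, but I did not measure them again at the end.

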